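# Seat a lens barrel in a sprung V-mount and hold it pressed

## Robot

A 6-joint arm with a two-finger parallel gripper is mounted at the origin on a cart in front of the work surface, level with it; the furniture and walls round the work are solid. World frame = base frame: x ahead of the robot, y to its left, z up, the work surface at z = 0. Lengths are in m, angles in rad, forces in N, time in s.
With the tool pointing down it reaches from about 0.25 to 0.775 m from the base axis. Payload 4 kg.
Tool frame: the origin (TCP) lies on the centre line of the jaws, within the pads' length; the fingertips stand 25 mm ahead of it and the grasp point (between the pads) lies 6 mm ahead of it (arm.tip_reach is the distance from the TCP to the fingertips, in m); y points along the fingers, x is the direction in which the jaws open and shut, and the axes are right-handed (so a half turn about y gives the same grasp; the last joint's range is limited). The gripper opens to 94 mm and grips with 3 to 60 N. Pads are 16 mm wide; open, the fingers measure 119 mm over their backs; the gripper's body (75 mm by 177 mm) begins 78 mm behind the grasp point.
Start: joints at [1.104, 0.087, 1.371, -0, 1.684, -0.103], TCP at [0.196, 0.514, 0.231] pointing down, gripper open.
Joint ranges: [-3.1, 3.1], [-0.76, 2.03], [0.27, 2.55], [-1.08, 4.22], [0.17, 2.65], [-2.57, 2.57]. Speed limits (rad/s): [2.79, 2.79, 3.14, 3.14, 3.14, 3.14].

## Interface

Orientations are given as a rotation vector (axis times angle).
In Python, from rig import arm gives the robot as it stands.
- The arm moves only by the shell command python3 -m creep 'ROWS'. ROWS is JSON, a list of rows, each an object with "grip": the opening, from 0 (shut) to 1 (fully open); "linear": the shift along the tool's x, y, z in cm, a list of three; "twist": the turn, a rotation vector about the tool's x, y, z in degrees, a list of three. In form: [{"grip": grip, "linear": [tx, ty, tz], "twist": [rx, ry, rz]}, ...]. A call has 1 to 12 rows; each row is the pose to reach, as a shift and turn from the pose measured when the call began, along the tool's axes at that moment; what a row does not reach only later rows make up. A row lasts 1/12 s, in which the tool goes at most 41.7 mm and 7.16 degrees, less where a joint would pass 70% of its speed; a pose out of reach is approached as far as the arm can. A call with a gripper value outside its range is refused whole. The fingers move at their own pace and stop on an object; the grip force is fixed at half the most. Time passes only in rows, so rows that repeat a pose let the fingers close. It gives the time, the measured TCP pose, the force and the opening at its end, in the units of the state.
- arm.observe(): the state, without advancing time (a new reading comes with each control period).
- arm.read_camera(name): name is "side" or "top"; returns a dict with "image" (384x512x3 uint8, blue, green, red), "K" (3x3 intrinsics, pixels), "T" (4x4, takes a point from camera to world coordinates). Camera axes: x right, y down, z forward; pixel columns grow to the right and rows downward; lengths in m; the calibration is good to about 2 mm. A picture is of the moment at which its call begins. There is no depth.
- arm.job_done(): hands the job in, once; it reports no verdict.
The state is a dict: "clock": time; "joint_pos": joint angles; "joint_velocities": joint speeds; "effort": joint torques, N m; "ee_pos": TCP position; "eef_rot": TCP orientation; "wrist_force": force on the tool from outside, world axes, zero at the start; "wrist_torque": the same for the moment, N m; "gripper_width": finger opening in m.
Only numpy, scipy, OpenCV 4.12 (cv2) and the standard library are available. Lean on these libraries where they do the work, as an engineer would, in place of code of your own. Each camera call takes 0.05 s, during which the arm holds its last target. There are 200 camera calls.

## Task

Lift the lens barrel off its rest, lay it centred along the V of the sprung mount and let go of it; then balance the small steel plate flat across the barrel's rounded top, centred and lengthwise with the barrel, and let go of that too. Finally press gently down on the middle of the plate, so that the barrel bears on both sloping sides and the sprung carriage sinks about half of its 12 mm travel, and finish while still holding it pressed like that. Leave the roll of tape, the ivory adapter block, the vial and the clamp ring alone.

Things in the scene. Friction and masses are not known exactly. Their poses are not given: they have to be found in the camera images.
- lens_center (a point): centre of the lens barrel, a loose plain aluminium cylinder with glass ends, diameter 44 mm, length 100 mm, about 0.15 kg, lying level; x axis = the barrel's axis (both ends are alike). It starts on a low rest, its centre 30 mm above the table
- lens: the same lens barrel; origin at its centre, x along its axis
- rest: the barrel's rest, fixed: a grey plate 84 x 32 x 4 mm with two thin rails along x under the barrel, 10 mm high in all, narrower than the barrel, so that fingers can reach down on both sides of it; origin at the centre of its underside
- mount: the fixed steel base of the V-mount, 124 (x) x 80 (y) x 14 mm; origin at the centre of its underside on the table, x along the V. Above it stands the sprung carriage: a plate 112 x 72 mm, its top 36 mm above the table, with two V supports whose tops are 65 mm above the table
- v_seat (a point): the place of the barrel's centre when seated: on the carriage, 71 mm above the table with the carriage up; x axis = direction of the V, z up. The V is two 90-degree supports, each 22 mm long (x) and 54 mm wide (y), 41 mm either side of the middle; the 60 mm between them is open down to the carriage plate, so fingers that hold the barrel's middle across the V (along y) have room
- face_left: the sloping side of the V on +y of the mount, one slab on each of the two supports, fixed to the carriage
- face_right: the sloping side of the V on -y of the mount, one slab on each of the two supports, fixed to the carriage
- carriage (a joint): how far the sprung carriage has sunk, in m: 0 up, 0.012 at its lower stop; it is held up by a spring with 3 N preload and then 1.2 N per mm (half-way takes about 10 N in all, of which the barrel and the plate weigh about 2 N; they alone do not sink it)
- pad_center (a point): centre of the pressing plate, a loose flat bright steel plate 66 (x) x 40 (y) x 9 mm thick (z up), about 0.08 kg, that starts flat on the table, its centre 4.5 mm above it; a dark spot marks the middle of its top. On the seated barrel its centre is 97.5 mm above the table. It rocks like a seesaw and rests level only if set down centred over the barrel's axis
- pad: the same pressing plate; origin at the centre of its underside, x along its length
- by_masking_tape: bystander: roll of masking tape, 96 mm across, 25 mm high, flat on the table; origin at the centre of its underside
- by_adapter_a: bystander: ivory mains adapter block, 41 x 39 x 43 mm; origin at its underside
- by_vial_b: bystander: standing screw-cap vial with black cap, 23 mm across, 46 mm high; origin at the centre of its underside
- by_clamp_ring_b: bystander: sealing clamp ring with a side screw, 44 x 60 x 12 mm, flat on the table; origin at its underside

How it is judged:
On the way, in this order (a step that is already met when the one before it is completed fails the run):
1. the barrel lies in the V on both sloping sides, let go (distance between lens_center and v_seat below 0.016 m and angle between the x axis of lens_center and the x axis of v_seat, either way round below 0.08 rad and contact force between the fingers and lens below 0.3 N and contact force between lens and face_left above 0.2 N and contact force between lens and face_right above 0.2 N), for 0.3 s.
2. the plate lies balanced on the barrel, let go (distance between lens_center and v_seat below 0.016 m and angle between the x axis of lens_center and the x axis of v_seat, either way round below 0.08 rad and contact force between the fingers and lens below 0.3 N and angle between the x axis of pad_center and the x axis of lens_center, either way round below 0.3 rad and contact force between pad and lens above 0.2 N and angle between pad_center's own z axis and vertical below 0.35 rad and horizontal distance between pad_center and lens_center below 0.022 m and contact force between pad and mount below 0.05 N and contact force between pad and rest below 0.05 N and contact force between the fingers and pad below 0.1 N and linear speed of pad below 0.03 m/s), for 0.5 s.
At the end, for the whole second after the job is handed in: Barrel in the V (centre within 16 mm of the seat, axis within 0.08 rad), clear of the fingers; plate only on the barrel, within 22 mm of its centre, 0.3 rad of lengthwise, 0.35 of level; fingers press the plate by over 2.5 N, each sloping side carries over 2 N, the carriage stays sunk 3 to 9.5 mm (distance between lens_center and v_seat below 0.016 m and angle between the x axis of lens_center and the x axis of v_seat, either way round below 0.08 rad and contact force between the fingers and lens below 0.3 N and angle between the x axis of pad_center and the x axis of lens_center, either way round below 0.3 rad and contact force between pad and lens above 0.2 N and angle between pad_center's own z axis and vertical below 0.35 rad and horizontal distance between pad_center and lens_center below 0.022 m and contact force between pad and mount below 0.05 N and contact force between pad and rest below 0.05 N and contact force between the fingers and pad above 2.5 N and contact force between lens and face_left above 2 N and contact force between lens and face_right above 2 N and value of joint carriage between 0.003 and 0.0095 m and linear speed of lens below 0.01 m/s); the arm keeps its last pose, push and grip.
It fails at once if the barrel is rammed down through the plate (over 40 N) (contact force between pad and lens above 40 N).
It fails at once if bystander disturbed: masking_tape moved over 25 mm (distance of by_masking_tape from where it was at the start of the episode above 0.025 m).
It fails at once if bystander disturbed: adapter_a moved over 25 mm (distance of by_adapter_a from where it was at the start of the episode above 0.025 m).
It fails at once if bystander disturbed: vial_b moved over 25 mm (distance of by_vial_b from where it was at the start of the episode above 0.025 m).
It fails at once if bystander disturbed: clamp_ring_b moved over 25 mm (distance of by_clamp_ring_b from where it was at the start of the episode above 0.025 m).
It also fails if it takes over 72 s, if anything falls off the work surface, if the arm or the gripper's body presses on something with over 40 N, if the wrist force passes 120 N, or if a joint passes its speed limit or range.

## Working session

There is one attempt and no reset: what is moved stays moved. The work goes in short steps, Python scripts to look and compute and a shell command to move; the robot and the scene stay as the last step left them, time stands still between calls to the robot, and variables do not carry over. Pictures are saved under pics/ and viewed, about 8 in all and at most 12, crops included, and the job is handed in when it is done.

```bash
ls; mkdir -p pics
python3 - <<'E'
from rig import arm
import cv2,numpy as np
s=arm.observe(); print(s)
for n in("top","side"):
    c=arm.read_camera(n); cv2.imwrite(f"pics/{n}0.png",c["image"]); print(n,c["K"].tolist(),np.round(c["T"],4).tolist())
E
```

```text
pics
{'clock': 0.0, 'joint_pos': array([ 1.10388458e+00,  8.79555545e-02,  1.37225924e+00, -7.59551321e-06,
        1.68358327e+00, -1.03082936e-01]), 'joint_velocities': array([ 0.00054249, -0.00139878, -0.00053675,  0.00209247,  0.00011587,
        0.00107754]), 'effort': array([-3.34194256e-04, -3.40182066e+01, -3.02425218e+01,  7.16055511e-02,
        3.30500398e-02, -1.83835314e-04]), 'ee_pos': array([0.19549438, 0.51355462, 0.22930128]), 'eef_rot': array([-1.36073016, -0.93569964,  0.93888947]), 'wrist_force': array([-0.66878913, -0.23275824, -0.38540121]), 'wrist_torque': array([-0.02438746,  0.04031899, -0.0300064 ]), 'gripper_width': 0.09421925121802838}
top [[367.93588916671337, 0.0, 259.5253154341037], [0.0, 367.93588916671337, 187.3300875855333], [0.0, 0.0, 1.0]] [[0.029, -0.9892, 0.1435, 0.3953], [-0.9995, -0.0303, -0.0065, 0.0789], [0.0108, -0.1432, -0.9896, 0.9945], [0.0, 0.0, 0.0, 1.0]]
side [[361.5250380068698, 0.0, 257.81484231813243], [0.0, 361.5250380068698, 189.79262015737973], [0.0, 0.0, 1.0]] [[0.891, -0.2262, 0.3937, 0.1799], [-0.4539, -0.4224, 0.7846, -0.5649], [-0.0112, -0.8778, -0.479, 0.4846], [0.0, 0.0, 0.0, 1.0]]
```

View pics/top0.png

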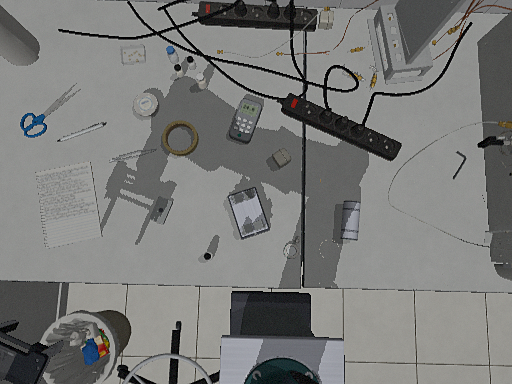

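View pics/side0.png

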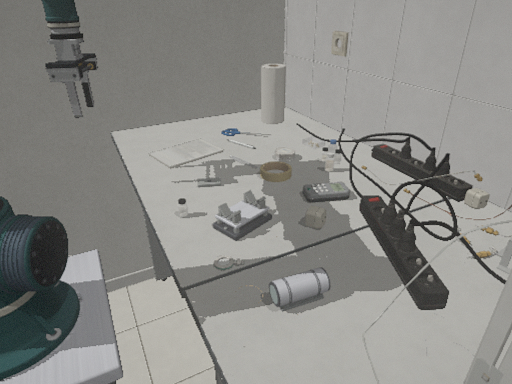

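Run:
```python
import cv2,numpy as np
t=cv2.imread("pics/top0.png")
cr=[t[175:255,100:180],t[170:250,210:290],t[180:260,310:390]]
s=cv2.imread("pics/side0.png")
cs=[s[150:200,165:245],s[185:245,205:285],s[260:310,260:340]]
f=lambda im:cv2.resize(im,(264,264*im.shape[0]//im.shape[1]),interpolation=cv2.INTER_CUBIC)
pad=lambda im:cv2.copyMakeBorder(im,0,264-im.shape[0],0,0,cv2.BORDER_CONSTANT)
cv2.imwrite("pics/crop0.png",np.vstack([np.hstack([pad(f(i)) for i in cr]),np.hstack([pad(f(i)) for i in cs])]))
```

```text
(no output)
```

View pics/crop0.png

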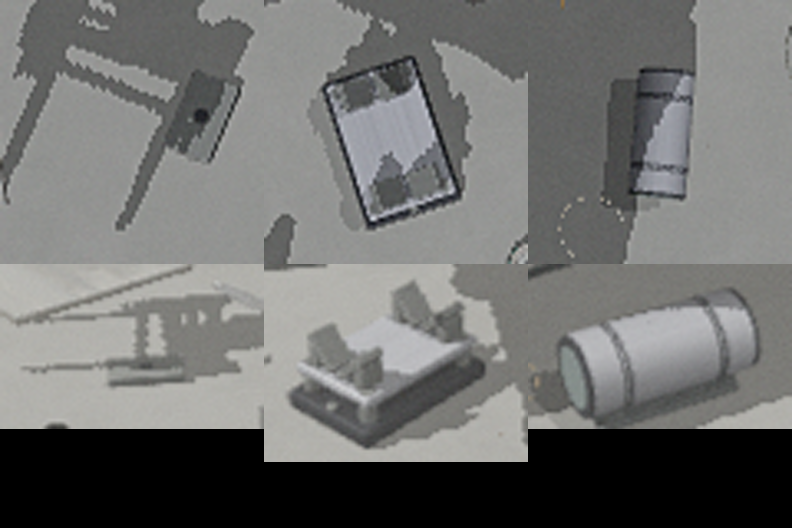

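```bash
cat > h.py <<'E'
import numpy as np,cv2
def ray(c,uv,z):
    K,T=np.array(c["K"]),np.array(c["T"])
    d=T[:3,:3]@np.linalg.solve(K,[uv[0],uv[1],1.]); o=T[:3,3]
    return o+d*(z-o[2])/d[2]
def proj(c,p):
    K,T=np.array(c["K"]),np.array(c["T"])
    q=K@(T[:3,:3].T@(np.array(p)-T[:3,3])); return q[:2]/q[2]
E
python3 - <<'E'
from h import *
from rig import arm
t=arm.read_camera("top"); s=arm.read_camera("side")
P=lambda L,ox,oy,dx: [((x-dx)/3.3+ox-.5*0,(y)/3.3+oy) for x,y in L]
np.set_printoptions(precision=4,suppress=True)
L=[ray(t,u,.04) for u in P([(642,69),(692,71),(685,198),(630,193)],310,180,528)]
c=np.mean(L,0);a=(L[0]+L[1]-L[2]-L[3])/2;print("lens z.04",c,np.linalg.norm(a),np.degrees(np.arctan2(a[1],a[0])),np.linalg.norm(L[0]-L[1]))
M=[ray(t,u,.014) for u in P([(323,88),(411,57),(462,198),(370,228)],210,170,264)]
c2=np.mean(M,0);a=(M[0]+M[1]-M[2]-M[3])/2;print("mount",c2,np.linalg.norm(a),np.degrees(np.arctan2(a[1],a[0])),np.linalg.norm(M[0]-M[1]))
Q=[ray(t,u,.009) for u in P([(192,70),(241,84),(210,163),(201,117)],100,175,0)]
a=Q[1]-Q[2];print("pad spot",Q[3],"mid",(Q[0]+Q[2])/2,np.linalg.norm(a),np.degrees(np.arctan2(a[1],a[0])),np.linalg.norm(Q[1]-Q[0]))
for n,p in(("lens",[c[0],c[1],.03]),("mount",[c2[0],c2[1],.014]),("pad",Q[3])): print(n,"side px",proj(s,p))
# side mount base top corners
S=[((x-264)/3.3+205,(y-264)/3.3+185) for x,y in[(290,395),(368,440),(486,366)]]
R=[ray(s,u,.014) for u in S];print("side mount",(R[0]+R[2])/2,np.linalg.norm(R[0]-R[1]),np.linalg.norm(R[2]-R[1]),R[2]-R[1], np.degrees(np.arctan2(*(R[1]-R[2])[[1,0]])))
import scipy.spatial.transform as q
st=arm.observe();print(q.Rotation.from_rotvec(st["eef_rot"]).as_matrix())
# bystanders
for n,u,z in(("tape",(180,138),.025),("adapter",(281,158),.043),("vialcap",(208,256),.046),("ring",(290,250),.012)):print(n,ray(t,u,z))
E
```

```text
lens z.04 [ 0.455  -0.1663  0.04  ] 0.09905909484316791 -4.709168122976123 0.03969302630820078
mount [0.4672 0.0995 0.014 ] 0.12031492611483963 21.10262845878065 0.07585627677788155
pad spot [0.4676 0.3342 0.009 ] mid [0.4682 0.3343 0.009 ] 0.06797298853919616 -17.91471449612653 0.041804914492812824
lens side px [297.0369 285.147 ]
mount side px [240.8564 218.1658]
pad side px [207.2159 180.3475]
side mount [0.4682 0.089  0.014 ] 0.0787392031122466 0.1203691979115133 [0.1127 0.0423 0.    ] -159.41264875313152
[[ 0.3558 -0.0006 -0.9346]
 [ 0.9346 -0.0012  0.3558]
 [-0.0013 -1.      0.0001]]
tape [0.6642 0.2918 0.025 ]
adapter [0.6133 0.0181 0.043 ]
vialcap [0.3531 0.198  0.046 ]
ring [ 0.3733 -0.0127  0.012 ]
```

```bash
cat > g.py <<'E'
import sys,numpy as np
from rig import arm
from scipy.spatial.transform import Rotation as Ro
x,y,z,yaw=map(float,sys.argv[1:5]); s=arm.observe()
R=Ro.from_rotvec(s["eef_rot"]); p=s["ee_pos"]
c,d=np.cos(np.radians(yaw)),np.sin(np.radians(yaw))
G=np.array([[c,0,-d],[d,0,c],[0,-1,0]])
print("t",round(s["clock"],2),"p",np.round(p,4),"jaw",round(np.degrees(np.arctan2(*R.as_matrix()[[1,0],0])),2),"w",round(s["gripper_width"],4),"F",np.round(s["wrist_force"],2))
print("linear",np.round(R.inv().apply(np.array([x,y,z])-p)*100,2),"twist",np.round((R.inv()*Ro.from_matrix(G)).as_rotvec(degrees=True),2))
E
python3 g.py .456 -.165 .15 85.3
```

```text
t 0.2 p [0.1956 0.5137 0.2298] jaw 69.16 w 0.0939 F [ 0.22 -0.2   0.63]
linear [-54.16   8.04 -48.49] twist [ -0.02 -16.14  -0.07]
```

```bash
R='{"grip":1,"linear":[-54.16,4,-48.49],"twist":[0,-16.1,0]}'; python3 -m creep '[{"grip":1,"linear":[-54.2,2,-48.5],"twist":[0,-16.1,0]},{"grip":1,"linear":[-54.2,2,-48.5],"twist":[0,-16.1,0]},{"grip":1,"linear":[-54.2,2,-48.5],"twist":[0,-16.1,0]},{"grip":1,"linear":[-54.2,2,-48.5],"twist":[0,-16.1,0]},{"grip":1,"linear":[-54.2,2,-48.5],"twist":[0,-16.1,0]},{"grip":1,"linear":[-54.2,2,-48.5],"twist":[0,-16.1,0]},{"grip":1,"linear":[-54.2,2,-48.5],"twist":[0,-16.1,0]},{"grip":1,"linear":[-54.2,2,-48.5],"twist":[0,-16.1,0]},{"grip":1,"linear":[-54.2,2,-48.5],"twist":[0,-16.1,0]},{"grip":1,"linear":[-54.2,2,-48.5],"twist":[0,-16.1,0]},{"grip":1,"linear":[-54.2,2,-48.5],"twist":[0,-16.1,0]},{"grip":1,"linear":[-54.2,2,-48.5],"twist":[0,-16.1,0]}]'; python3 g.py .456 -.165 .15 85.3
```

```text
clock: 1.2
ee_pos: [0.3739, 0.0471, 0.2169]
eef_rot: [-1.248, -1.148, 1.148]
wrist_force: [1.2, -0.0, -0.1]
gripper_width: 0.0943
t 1.2 p [0.3739 0.0471 0.2169] jaw 85.26 w 0.0943 F [ 1.23 -0.04 -0.06]
linear [-20.45   6.72  -9.94] twist [ 0.03 -0.04 -0.06]
```

```bash
python3 -m creep '[{"grip":1,"linear":[-20.45,6.7,-9.94],"twist":[0,0,0]},{"grip":1,"linear":[-20.45,6.7,-9.94],"twist":[0,0,0]},{"grip":1,"linear":[-20.45,6.7,-9.94],"twist":[0,0,0]},{"grip":1,"linear":[-20.45,6.7,-9.94],"twist":[0,0,0]},{"grip":1,"linear":[-20.45,6.7,-9.94],"twist":[0,0,0]},{"grip":1,"linear":[-20.45,6.7,-9.94],"twist":[0,0,0]},{"grip":1,"linear":[-20.45,6.7,-9.94],"twist":[0,0,0]},{"grip":1,"linear":[-20.45,6.7,-9.94],"twist":[0,0,0]}]'; python3 g.py .456 -.165 .037 85.3
python3 - <<'E'
from h import *
from rig import arm
t=arm.read_camera("top");s=arm.read_camera("side")
a=cv2.resize(s["image"][200:320,230:390],(400,300),interpolation=cv2.INTER_CUBIC)
b=cv2.resize(t["image"][160:280,270:430],(400,300),interpolation=cv2.INTER_CUBIC)
# clean mount crops
m=cv2.resize(t["image"][165:255,200:320],(400,300),interpolation=cv2.INTER_CUBIC)
n=cv2.resize(s["image"][180:255,200:300],(400,300),interpolation=cv2.INTER_CUBIC)
cv2.imwrite("pics/near1.png",np.vstack([np.hstack([b,a]),np.hstack([m,n])]))
E
```

```text
clock: 1.87
ee_pos: [0.4555, -0.1658, 0.1488]
eef_rot: [-1.246, -1.145, 1.146]
wrist_force: [0.0, 0.0, -0.5]
gripper_width: 0.094
t 1.87 p [ 0.4555 -0.1658  0.1488] jaw 85.09 w 0.094 F [ 0.01  0.05 -0.52]
linear [ 0.08 11.18 -0.07] twist [-0.13 -0.21  0.04]
```

View pics/near1.png

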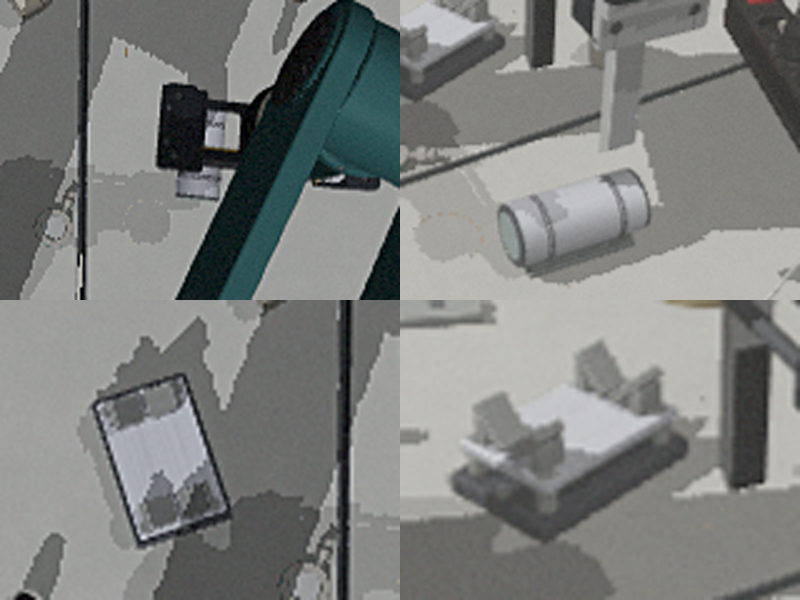

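```bash
python3 -m creep '[{"grip":1,"linear":[0.1,3.5,-0.07],"twist":[0,-0.2,0]},{"grip":1,"linear":[0.1,6.5,-0.07],"twist":[0,-0.2,0]},{"grip":1,"linear":[0.1,8.5,-0.07],"twist":[0,-0.2,0]},{"grip":1,"linear":[0.1,10,-0.07],"twist":[0,-0.2,0]},{"grip":1,"linear":[0.1,11,-0.07],"twist":[0,-0.2,0]},{"grip":1,"linear":[0.1,11.2,-0.07],"twist":[0,-0.2,0]},{"grip":1,"linear":[0.1,11.2,-0.07],"twist":[0,-0.2,0]}]'; python3 -m creep '[{"grip":0.6,"linear":[0,0,0],"twist":[0,0,0]},{"grip":0.5,"linear":[0,0,0],"twist":[0,0,0]},{"grip":0.4,"linear":[0,0,0],"twist":[0,0,0]},{"grip":0.3,"linear":[0,0,0],"twist":[0,0,0]},{"grip":0.2,"linear":[0,0,0],"twist":[0,0,0]},{"grip":0.2,"linear":[0,0,0],"twist":[0,0,0]},{"grip":0.2,"linear":[0,0,0],"twist":[0,0,0]},{"grip":0.2,"linear":[0,0,0],"twist":[0,0,0]}]';python3 g.py .456 -.165 .15 85.3
```

```text
clock: 2.55
ee_pos: [0.4567, -0.1625, 0.0386]
eef_rot: [-1.246, -1.152, 1.152]
wrist_force: [0.6, 0.8, 0.2]
gripper_width: 0.0938
clock: 3.22
ee_pos: [0.4572, -0.1664, 0.0404]
eef_rot: [-1.253, -1.149, 1.157]
wrist_force: [-2.1, -7.9, 6.5]
gripper_width: 0.0442
t 3.22 p [ 0.4572 -0.1664  0.0404] jaw 85.56 w 0.0442 F [-2.15 -7.91  6.48]
linear [  0.03 -10.96   0.11] twist [ 0.15  0.26 -0.52]
```

```bash
python3 -m creep '[{"grip":0.2,"linear":[0,-2,0],"twist":[0,0,0]},{"grip":0.2,"linear":[0,-5,0],"twist":[0,0,0]},{"grip":0.2,"linear":[0,-9,0],"twist":[0,0,0]},{"grip":0.2,"linear":[0,-12,0],"twist":[0,0,0]},{"grip":0.2,"linear":[0,-13,0],"twist":[0,0,0]},{"grip":0.2,"linear":[0,-13,0],"twist":[0,0,0]},{"grip":0.2,"linear":[0,-13,0],"twist":[0,0,0]}]';python3 g.py .468 .1004 .165 111
```

```text
clock: 3.8
ee_pos: [0.4565, -0.165, 0.169]
eef_rot: [-1.252, -1.148, 1.157]
wrist_force: [0.5, 0.8, -1.1]
gripper_width: 0.0436
t 3.8 p [ 0.4565 -0.165   0.169 ] jaw 85.55 w 0.0436 F [ 0.52  0.79 -1.12]
linear [26.55  0.18  0.91] twist [ -0.04 -25.45  -0.48]
```

```bash
python3 -m creep '[{"grip":0.2,"linear":[3,0,0.1],"twist":[0,-4,0]},{"grip":0.2,"linear":[6,0,0.2],"twist":[0,-8,0]},{"grip":0.2,"linear":[9,0,0.3],"twist":[0,-12,0]},{"grip":0.2,"linear":[12,0,0.4],"twist":[0,-16,0]},{"grip":0.2,"linear":[15,0,0.5],"twist":[0,-20,0]},{"grip":0.2,"linear":[18,0.1,0.7],"twist":[0,-22,0]},{"grip":0.2,"linear":[21,0.2,0.8],"twist":[0,-24,0]},{"grip":0.2,"linear":[24,0.2,0.9],"twist":[0,-25.4,-0.5]},{"grip":0.2,"linear":[26,0.2,0.9],"twist":[0,-25.4,-0.5]},{"grip":0.2,"linear":[26.5,0.2,0.9],"twist":[0,-25.4,-0.5]},{"grip":0.2,"linear":[26.5,0.2,0.9],"twist":[0,-25.4,-0.5]},{"grip":0.2,"linear":[26.5,0.2,0.9],"twist":[0,-25.4,-0.5]}]';python3 g.py .468 .1004 .084 111
python3 - <<'E'
from h import *
from rig import arm
t=arm.read_camera("top");s=arm.read_camera("side")
a=cv2.resize(s["image"][120:270,170:330],(400,375),interpolation=cv2.INTER_CUBIC)
b=cv2.resize(t["image"][130:280,170:330],(400,375),interpolation=cv2.INTER_CUBIC)
cv2.imwrite("pics/near2.png",np.hstack([b,a]))
st=arm.observe();p=st["ee_pos"];ax=np.array([np.cos(np.radians(21)),np.sin(np.radians(21)),0])
for k in(-.05,0,.05):
  q=p+ax*k-[0,0,.0104]; print(k,"side",(proj(s,q)-[170,120])*2.5,"top",(proj(t,q)-[170,130])*2.5)
for k in(-.052,.052):
  q=np.array([.468,.1004,.065])+ax*k; print("V end",k,"side",(proj(s,q)-[170,120])*2.5)
E
```

```text
clock: 4.8
ee_pos: [0.467, 0.0993, 0.1625]
eef_rot: [-1.009, -1.469, 1.476]
wrist_force: [-0.3, 0.0, -0.8]
gripper_width: 0.0433
t 4.8 p [0.467  0.0993 0.1625] jaw 110.97 w 0.0433 F [-0.35  0.04 -0.75]
linear [ 0.06  7.85 -0.17] twist [-0.29 -0.03  0.05]
-0.05 side [130.78219929 131.27334349] top [212.54482816 247.88012745]
0 side [172.55901108 112.37522126] top [194.56522198 196.07435181]
0.05 side [211.05140965  94.96283334] top [176.86419447 145.0712625 ]
V end -0.052 side [134.62183927 220.67791505]
V end 0.052 side [213.48533656 177.93683259]
```

View pics/near2.png

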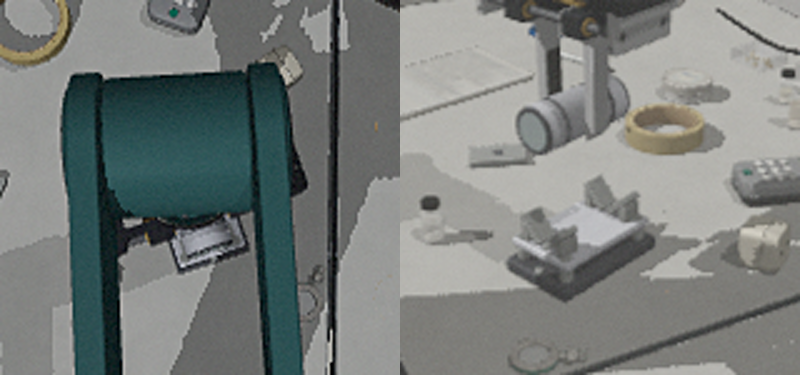

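```bash
python3 -m creep '[{"grip":0.2,"linear":[0.06,2,-0.17],"twist":[-0.3,0,0]},{"grip":0.2,"linear":[0.06,4,-0.17],"twist":[-0.3,0,0]},{"grip":0.2,"linear":[0.06,5.5,-0.17],"twist":[-0.3,0,0]},{"grip":0.2,"linear":[0.06,6.5,-0.17],"twist":[-0.3,0,0]},{"grip":0.2,"linear":[0.06,7.2,-0.17],"twist":[-0.3,0,0]},{"grip":0.2,"linear":[0.06,7.7,-0.17],"twist":[-0.3,0,0]},{"grip":0.2,"linear":[0.06,7.8,-0.17],"twist":[-0.3,0,0]},{"grip":0.2,"linear":[0.06,7.8,-0.17],"twist":[-0.3,0,0]}]';python3 g.py .468 .1004 .081 111
```

```text
clock: 5.57
ee_pos: [0.469, 0.0997, 0.086]
eef_rot: [-1.016, -1.475, 1.47]
wrist_force: [-0.4, 0.2, -1.6]
gripper_width: 0.0434
t 5.57 p [0.469  0.0997 0.086 ] jaw 110.86 w 0.0434 F [-0.44  0.24 -1.58]
linear [0.1  0.5  0.07] twist [ 0.16 -0.14  0.01]
```

```bash
python3 -m creep '[{"grip":0.2,"linear":[0,0.3,0.07],"twist":[0,0,0]},{"grip":0.2,"linear":[0,0.5,0.07],"twist":[0,0,0]},{"grip":0.2,"linear":[0,0.5,0.07],"twist":[0,0,0]}]';python3 g.py .468 .1004 .080 111
```

```text
clock: 5.82
ee_pos: [0.4691, 0.0993, 0.0817]
eef_rot: [-1.018, -1.476, 1.47]
wrist_force: [-0.4, 0.6, 1.0]
gripper_width: 0.0437
t 5.82 p [0.4691 0.0993 0.0817] jaw 110.86 w 0.0437 F [-0.43  0.61  1.02]
linear [0.14 0.17 0.07] twist [ 0.26 -0.14 -0.04]
```

```bash
python3 -m creep '[{"grip":0.5,"linear":[0,0,0],"twist":[0,0,0]},{"grip":0.6,"linear":[0,0,0],"twist":[0,0,0]},{"grip":0.8,"linear":[0,0,0],"twist":[0,0,0]},{"grip":0.9,"linear":[0,0,0],"twist":[0,0,0]},{"grip":0.9,"linear":[0,0,0],"twist":[0,0,0]},{"grip":0.9,"linear":[0,-1,0],"twist":[0,0,0]},{"grip":0.9,"linear":[0,-4,0],"twist":[0,0,0]},{"grip":0.9,"linear":[0,-7,0],"twist":[0,0,0]},{"grip":0.9,"linear":[0,-10,0],"twist":[0,0,0]},{"grip":0.9,"linear":[0,-12,0],"twist":[0,0,0]},{"grip":0.9,"linear":[0,-12,0],"twist":[0,0,0]},{"grip":0.9,"linear":[0,-12,0],"twist":[0,0,0]}]';python3 g.py .4685 .335 .15 72
```

```text
clock: 6.82
ee_pos: [0.4694, 0.0993, 0.2035]
eef_rot: [-1.021, -1.479, 1.468]
wrist_force: [0.8, 0.0, -1.4]
gripper_width: 0.0843
t 6.82 p [0.4694 0.0993 0.2035] jaw 110.86 w 0.0843 F [ 0.83  0.04 -1.39]
linear [22.07  5.38 -8.27] twist [ 0.49 38.86  0.06]
```

```bash
python3 -m creep '[{"grip":0.9,"linear":[3,0,-1],"twist":[0,6,0]},{"grip":0.9,"linear":[6,0,-2],"twist":[0,12,0]},{"grip":0.9,"linear":[9,1,-3],"twist":[0,18,0]},{"grip":0.9,"linear":[12,2,-4.5],"twist":[0,24,0]},{"grip":0.9,"linear":[15,3,-6],"twist":[0,30,0]},{"grip":0.9,"linear":[18,4,-7],"twist":[0.4,35,0]},{"grip":0.9,"linear":[21,5,-8],"twist":[0.5,38.9,0]},{"grip":0.9,"linear":[22,5.4,-8.3],"twist":[0.5,38.9,0]},{"grip":0.9,"linear":[22.07,5.4,-8.3],"twist":[0.5,38.9,0]},{"grip":0.9,"linear":[22.07,5.4,-8.3],"twist":[0.5,38.9,0]}]';python3 g.py .4685 .335 .028 72
python3 - <<'E'
from h import *
from rig import arm
t=arm.read_camera("top");s=arm.read_camera("side")
a=cv2.resize(s["image"][90:240,160:320],(400,375),interpolation=cv2.INTER_CUBIC)
b=cv2.resize(t["image"][130:280,130:290],(400,375),interpolation=cv2.INTER_CUBIC)
cv2.imwrite("pics/near3.png",np.hstack([b,a]))
E
```

```text
clock: 7.65
ee_pos: [0.4679, 0.3344, 0.1481]
eef_rot: [-1.341, -0.973, 0.978]
wrist_force: [-1.1, 0.8, -0.6]
gripper_width: 0.0847
t 7.65 p [0.4679 0.3344 0.1481] jaw 72.07 w 0.0847 F [-1.14  0.82 -0.6 ]
linear [ 0.1  12.01 -0.07] twist [-0.14  0.07 -0.14]
```

View pics/near3.png

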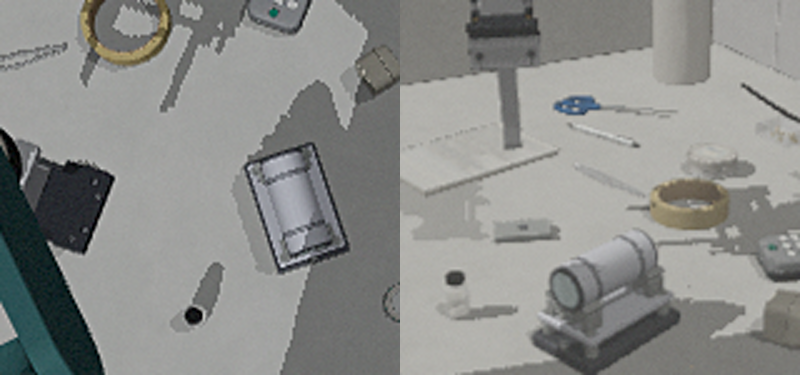

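```bash
python3 - <<'E'
from h import *
from rig import arm
t=arm.read_camera("top");s=arm.read_camera("side")
print("pad side",ray(s,(160+123/2.5-.3,90+227.5/2.5-.3),.009))
E=[ray(t,(130+x/2.5-.3,130+y/2.5-.3),z) for x,y,z in((282,153,.085),(308,252,.093))]
print(E,(E[0]+E[1])/2,np.linalg.norm((E[0]-E[1])[:2]),np.degrees(np.arctan2(*(E[0]-E[1])[[1,0]])))
E
python3 -m creep '[{"grip":0.9,"linear":[0.1,3,-0.07],"twist":[-0.1,0,0]},{"grip":0.9,"linear":[0.1,6,-0.07],"twist":[-0.1,0,0]},{"grip":0.9,"linear":[0.1,8,-0.07],"twist":[-0.1,0,0]},{"grip":0.9,"linear":[0.1,9.5,-0.07],"twist":[-0.1,0,0]},{"grip":0.9,"linear":[0.1,10.5,-0.07],"twist":[-0.1,0,0]},{"grip":0.9,"linear":[0.1,11.2,-0.07],"twist":[-0.1,0,0]},{"grip":0.9,"linear":[0.1,11.5,-0.07],"twist":[-0.1,0,0]},{"grip":0.9,"linear":[0.1,11.5,-0.07],"twist":[-0.1,0,0]}]';python3 g.py .4685 .335 .028 72
```

```text
pad side [0.47114625 0.32980507 0.009     ]
[array([0.51684209, 0.11508467, 0.085     ]), array([0.41935052, 0.08600732, 0.093     ])] [0.4680963  0.10054599 0.089     ] 0.1017354318496941 16.60747258606216
clock: 8.52
ee_pos: [0.4707, 0.3345, 0.0359]
eef_rot: [-1.344, -0.975, 0.97]
wrist_force: [-1.0, 0.4, 0.3]
gripper_width: 0.0848
t 8.52 p [0.4707 0.3345 0.0359] jaw 71.84 w 0.0848 F [-0.97  0.37  0.3 ]
linear [-0.02  0.78  0.23] twist [ 0.14 -0.16  0.1 ]
```

```bash
python3 -m creep '[{"grip":0.9,"linear":[0,0.4,0.15],"twist":[0.1,-0.2,0]},{"grip":0.9,"linear":[0,0.8,0.15],"twist":[0.1,-0.2,0]},{"grip":0.9,"linear":[0,0.8,0.15],"twist":[0.1,-0.2,0]},{"grip":0.9,"linear":[0,0.8,0.15],"twist":[0.1,-0.2,0]}]';python3 g.py .4685 .335 .028 72
```

```text
clock: 8.85
ee_pos: [0.4694, 0.335, 0.028]
eef_rot: [-1.341, -0.977, 0.974]
wrist_force: [-0.0, -0.3, 0.2]
gripper_width: 0.0845
t 8.85 p [0.4694 0.335  0.028 ] jaw 72.06 w 0.0845 F [-0.01 -0.28  0.22]
linear [-0.03 -0.    0.08] twist [0.05 0.06 0.11]
```

```bash
python3 -m creep '[{"grip":0.6,"linear":[0,0,0],"twist":[0,0,0]},{"grip":0.5,"linear":[0,0,0],"twist":[0,0,0]},{"grip":0.4,"linear":[0,0,0],"twist":[0,0,0]},{"grip":0.3,"linear":[0,0,0],"twist":[0,0,0]},{"grip":0.2,"linear":[0,0,0],"twist":[0,0,0]},{"grip":0.2,"linear":[0,0,0],"twist":[0,0,0]},{"grip":0.2,"linear":[0,0,0],"twist":[0,0,0]},{"grip":0.2,"linear":[0,0,0],"twist":[0,0,0]}]';python3 g.py .4685 .335 .028 72
python3 -m creep '[{"grip":0.2,"linear":[0,-2,0],"twist":[0,0,0]},{"grip":0.2,"linear":[0,-5,0],"twist":[0,0,0]},{"grip":0.2,"linear":[0,-9,0],"twist":[0,0,0]},{"grip":0.2,"linear":[0,-13,0],"twist":[0,0,0]},{"grip":0.2,"linear":[0,-16,0],"twist":[0,0,0]},{"grip":0.2,"linear":[0,-16,0],"twist":[0,0,0]},{"grip":0.2,"linear":[0,-16,0],"twist":[0,0,0]}]';python3 g.py .4685 .100 .18 111
```

```text
clock: 9.52
ee_pos: [0.4693, 0.3349, 0.028]
eef_rot: [-1.341, -0.977, 0.974]
wrist_force: [0.1, -0.2, 1.3]
gripper_width: 0.0393
t 9.52 p [0.4693 0.3349 0.028 ] jaw 72.06 w 0.0393 F [ 0.07 -0.25  1.29]
linear [-0.01 -0.    0.08] twist [0.05 0.06 0.09]
clock: 10.1
ee_pos: [0.4702, 0.3353, 0.1906]
eef_rot: [-1.342, -0.981, 0.97]
wrist_force: [-0.1, -0.5, -1.9]
gripper_width: 0.0396
t 10.1 p [0.4702 0.3353 0.1906] jaw 72.05 w 0.0396 F [-0.08 -0.49 -1.89]
linear [-22.45   0.97  -7.09] twist [  0.36 -38.95   0.22]
```

```bash
python3 -m creep '[{"grip":0.2,"linear":[-2.5,0,-0.8],"twist":[0,-5,0]},{"grip":0.2,"linear":[-5,0,-1.6],"twist":[0,-10,0]},{"grip":0.2,"linear":[-7.5,0,-2.4],"twist":[0,-15,0]},{"grip":0.2,"linear":[-10,0,-3.2],"twist":[0,-20,0]},{"grip":0.2,"linear":[-12.5,0,-4],"twist":[0,-25,0]},{"grip":0.2,"linear":[-15,0.2,-4.8],"twist":[0.2,-30,0.1]},{"grip":0.2,"linear":[-17.5,0.5,-5.6],"twist":[0.3,-34,0.2]},{"grip":0.2,"linear":[-20,0.8,-6.4],"twist":[0.3,-37,0.2]},{"grip":0.2,"linear":[-21.5,1,-6.9],"twist":[0.3,-38.9,0.2]},{"grip":0.2,"linear":[-22.4,1,-7.1],"twist":[0.3,-38.9,0.2]},{"grip":0.2,"linear":[-22.4,1,-7.1],"twist":[0.3,-38.9,0.2]},{"grip":0.2,"linear":[-22.4,1,-7.1],"twist":[0.3,-38.9,0.2]}]';python3 g.py .4685 .100 .125 111
python3 - <<'E'
from h import *
from rig import arm
s=arm.read_camera("side")
cv2.imwrite("pics/near4.png",cv2.resize(s["image"][120:240,180:320],(700,600),interpolation=cv2.INTER_CUBIC))
ax=np.array([np.cos(np.radians(21)),np.sin(np.radians(21)),0]);p=arm.observe()["ee_pos"]
for k in(-.05,.05): print("lens end",(proj(s,np.array([.4685,.1,.071])+ax*k)-[180,120])*5)
for k in(-.033,.033): print("pad end",(proj(s,p-[0,0,.0235]+ax*k)-[180,120])*5)
E
```

```text
clock: 11.1
ee_pos: [0.4682, 0.1006, 0.1784]
eef_rot: [-1.012, -1.472, 1.472]
wrist_force: [0.2, 0.5, -1.0]
gripper_width: 0.0394
t 11.1 p [0.4682 0.1006 0.1784] jaw 110.87 w 0.0394 F [ 0.15  0.46 -1.  ]
linear [-0.07  5.34 -0.02] twist [-0.06 -0.13  0.08]
lens end [223.16833088 428.15617826]
lens end [375.28596217 346.54364204]
pad end [240.19281612 242.31856804]
pad end [345.93718346 194.86637461]
```

View pics/near4.png

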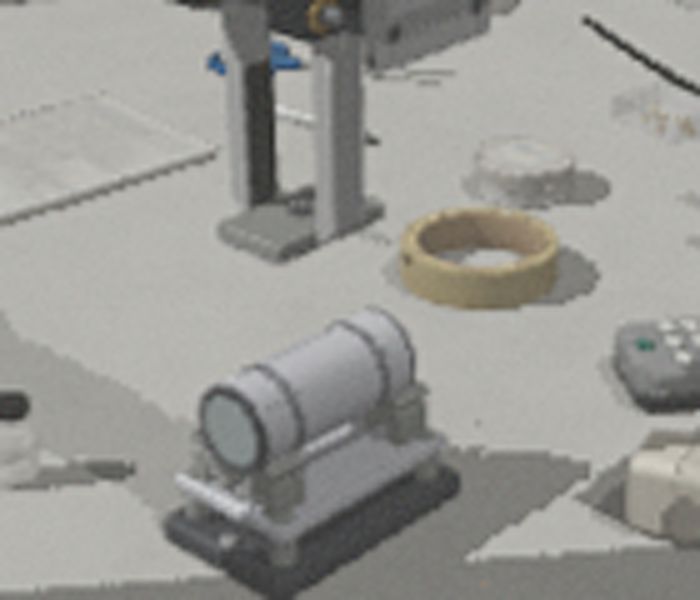

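```bash
python3 -m creep '[{"grip":0.2,"linear":[0,1.5,0],"twist":[0,0,0]},{"grip":0.2,"linear":[0,3,0],"twist":[0,0,0]},{"grip":0.2,"linear":[0,4,0],"twist":[0,0,0]},{"grip":0.2,"linear":[0,4.7,0],"twist":[0,0,0]},{"grip":0.2,"linear":[-0.05,5.2,0],"twist":[0,0,0]},{"grip":0.2,"linear":[-0.05,5.4,0],"twist":[0,0,0]},{"grip":0.2,"linear":[-0.05,5.4,0],"twist":[0,0,0]},{"grip":0.2,"linear":[-0.05,5.4,0],"twist":[0,0,0]}]';python3 g.py .4685 .100 .1215 111
```

```text
clock: 11.82
ee_pos: [0.4689, 0.1008, 0.1254]
eef_rot: [-1.013, -1.474, 1.472]
wrist_force: [0.1, -0.9, -0.6]
gripper_width: 0.0397
t 11.82 p [0.4689 0.1008 0.1254] jaw 110.95 w 0.0397 F [ 0.09 -0.93 -0.58]
linear [-0.06  0.39  0.07] twist [ 0.05 -0.05  0.06]
```

```bash
python3 -m creep '[{"grip":0.2,"linear":[-0.05,0.2,0.05],"twist":[0,0,0]},{"grip":0.2,"linear":[-0.05,0.35,0.05],"twist":[0,0,0]},{"grip":0.2,"linear":[-0.05,0.4,0.05],"twist":[0,0,0]},{"grip":0.2,"linear":[-0.05,0.4,0.05],"twist":[0,0,0]}]';python3 g.py .4685 .100 .1205 111
```

```text
clock: 12.15
ee_pos: [0.4687, 0.1001, 0.1215]
eef_rot: [-1.013, -1.474, 1.472]
wrist_force: [0.1, -0.6, -0.4]
gripper_width: 0.0394
t 12.15 p [0.4687 0.1001 0.1215] jaw 110.94 w 0.0394 F [ 0.14 -0.63 -0.44]
linear [-0.    0.1   0.02] twist [ 0.05 -0.06  0.05]
```

```bash
python3 -m creep '[{"grip":0.2,"linear":[0,0.1,0],"twist":[0,0,0]},{"grip":0.2,"linear":[0,0.1,0],"twist":[0,0,0]},{"grip":0.2,"linear":[0,0.1,0],"twist":[0,0,0]}]';python3 g.py .4685 .100 .1195 111
```

```text
clock: 12.4
ee_pos: [0.4688, 0.1001, 0.1208]
eef_rot: [-1.014, -1.474, 1.472]
wrist_force: [-0.2, -0.1, 0.6]
gripper_width: 0.0395
t 12.4 p [0.4688 0.1001 0.1208] jaw 110.93 w 0.0395 F [-0.23 -0.05  0.59]
linear [0.   0.13 0.03] twist [ 0.08 -0.07  0.05]
```

```bash
python3 -m creep '[{"grip":0.2,"linear":[0,0.08,0],"twist":[0,0,0]},{"grip":0.2,"linear":[0,0.08,0],"twist":[0,0,0]},{"grip":0.2,"linear":[0,0.08,0],"twist":[0,0,0]}]';python3 g.py .4685 .100 .1195 111
```

```text
clock: 12.65
ee_pos: [0.4688, 0.1001, 0.1202]
eef_rot: [-1.014, -1.475, 1.472]
wrist_force: [-0.3, 0.3, 1.7]
gripper_width: 0.0395
t 12.65 p [0.4688 0.1001 0.1202] jaw 110.93 w 0.0395 F [-0.34  0.25  1.74]
linear [0.01 0.07 0.03] twist [ 0.09 -0.07  0.04]
```

```bash
python3 -m creep '[{"grip":0.45,"linear":[0,0,0],"twist":[0,0,0]},{"grip":0.5,"linear":[0,0,0],"twist":[0,0,0]},{"grip":0.6,"linear":[0,0,0],"twist":[0,0,0]},{"grip":0.65,"linear":[0,0,0],"twist":[0,0,0]},{"grip":0.65,"linear":[0,0,0],"twist":[0,0,0]},{"grip":0.65,"linear":[0,-1,0],"twist":[0,0,0]},{"grip":0.65,"linear":[0,-3,0],"twist":[0,0,0]},{"grip":0.65,"linear":[0,-6,0],"twist":[0,0,0]},{"grip":0.65,"linear":[0,-6,0],"twist":[0,0,0]},{"grip":0.65,"linear":[0,-6,0],"twist":[0,0,0]}]';python3 g.py .4685 .100 .130 111
python3 - <<'E'
from h import *
from rig import arm
s=arm.read_camera("side")
cv2.imwrite("pics/near5.png",cv2.resize(s["image"][120:240,180:320],(700,600),interpolation=cv2.INTER_CUBIC))
E
```

```text
clock: 13.48
ee_pos: [0.4703, 0.1001, 0.183]
eef_rot: [-1.018, -1.479, 1.469]
wrist_force: [-0.7, -0.7, -1.1]
gripper_width: 0.0612
t 13.48 p [0.4703 0.1001 0.183 ] jaw 110.94 w 0.0612 F [-0.74 -0.65 -1.14]
linear [0.05 5.3  0.21] twist [ 0.4  -0.06 -0.04]
```

View pics/near5.png

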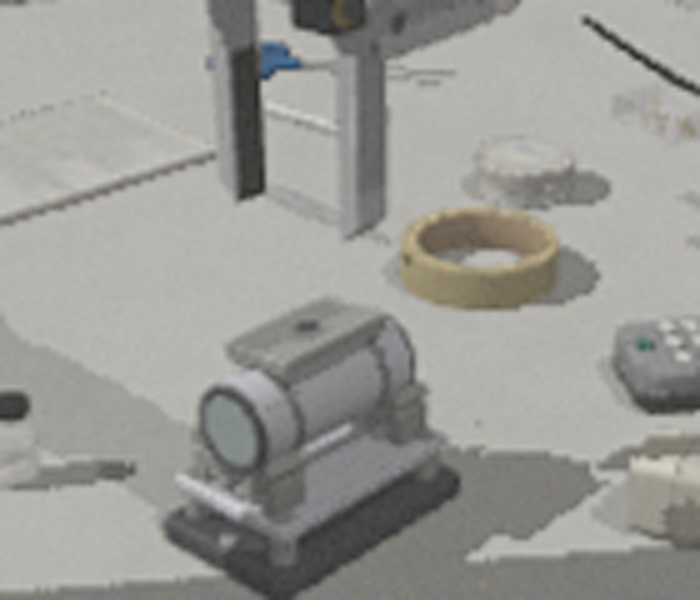

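```bash
python3 - <<'E'
from h import *
from rig import arm
s=arm.read_camera("side");t=arm.read_camera("top")
print("spot",ray(s,(180+307/5-.4,120+325/5-.4),.102))
print(proj(s,[.4687,.1001,.102]),180+307/5-.4,120+325/5-.4)
E
python3 -m creep '[{"grip":0.4,"linear":[0.05,0,0.2],"twist":[0.4,0,0]},{"grip":0,"linear":[0.05,1,0.2],"twist":[0.4,0,0]},{"grip":0,"linear":[0.05,2,0.2],"twist":[0.4,0,0]},{"grip":0,"linear":[0.05,3,0.2],"twist":[0.4,0,0]},{"grip":0,"linear":[0.05,3.5,0.2],"twist":[0.4,0,0]},{"grip":0,"linear":[0.05,4,0.2],"twist":[0.4,0,0]},{"grip":0,"linear":[0.05,4.5,0.2],"twist":[0.4,0,0]},{"grip":0,"linear":[0.05,4.5,0.2],"twist":[0.4,0,0]},{"grip":0,"linear":[0.05,4.5,0.2],"twist":[0.4,0,0]},{"grip":0,"linear":[0.05,4.5,0.2],"twist":[0.4,0,0]}]';python3 g.py .4685 .100 .127 111
```

```text
spot [0.4719165  0.10185058 0.102     ]
[240.03123493 185.23096271] 241.0 184.6
clock: 14.47
ee_pos: [0.4664, 0.0998, 0.1346]
eef_rot: [-1.009, -1.468, 1.476]
wrist_force: [0.1, -0.3, 1.0]
gripper_width: 0.0004
t 14.47 p [0.4664 0.0998 0.1346] jaw 110.94 w 0.0004 F [ 0.06 -0.31  1.04]
linear [-0.06  0.76 -0.21] twist [-0.37 -0.06  0.06]
```

```bash
python3 -m creep '[{"grip":0,"linear":[0,0.3,-0.2],"twist":[-0.35,0,0]},{"grip":0,"linear":[0,0.55,-0.2],"twist":[-0.35,0,0]},{"grip":0,"linear":[0,0.55,-0.2],"twist":[-0.35,0,0]},{"grip":0,"linear":[0,0.55,-0.2],"twist":[-0.35,0,0]}]';python3 g.py .4685 .100 .125 111
```

```text
clock: 14.8
ee_pos: [0.4681, 0.1004, 0.129]
eef_rot: [-1.012, -1.473, 1.473]
wrist_force: [-0.2, 0.1, 0.4]
gripper_width: 0.0005
t 14.8 p [0.4681 0.1004 0.129 ] jaw 110.93 w 0.0005 F [-0.17  0.14  0.38]
linear [-0.05  0.4  -0.02] twist [-0.03 -0.07  0.06]
```

```bash
python3 -m creep '[{"grip":0,"linear":[0,0.1,0],"twist":[0,0,0]},{"grip":0,"linear":[0,0.2,0],"twist":[0,0,0]},{"grip":0,"linear":[0,0.3,0],"twist":[0,0,0]},{"grip":0,"linear":[0,0.3,0],"twist":[0,0,0]},{"grip":0,"linear":[0,0.3,0],"twist":[0,0,0]}]';python3 g.py .4685 .100 .121 111
```

```text
clock: 15.22
ee_pos: [0.4683, 0.1004, 0.1263]
eef_rot: [-1.013, -1.473, 1.473]
wrist_force: [-0.2, -0.5, 1.7]
gripper_width: 0.0007
t 15.22 p [0.4683 0.1004 0.1263] jaw 110.93 w 0.0007 F [-0.24 -0.54  1.68]
linear [-0.05  0.53 -0.01] twist [-0.01 -0.07  0.05]
```

Contact at about 0.1265–0.127. Press about 6 mm further in small steps.

```bash
python3 -m creep '[{"grip":0,"linear":[0,0.1,0],"twist":[0,0,0]},{"grip":0,"linear":[0,0.2,0],"twist":[0,0,0]},{"grip":0,"linear":[0,0.3,0],"twist":[0,0,0]},{"grip":0,"linear":[0,0.3,0],"twist":[0,0,0]},{"grip":0,"linear":[0,0.3,0],"twist":[0,0,0]},{"grip":0,"linear":[0,0.3,0],"twist":[0,0,0]}]';python3 g.py .4685 .100 .121 111
```

```text
clock: 15.72
ee_pos: [0.4684, 0.1003, 0.1236]
eef_rot: [-1.013, -1.473, 1.473]
wrist_force: [-1.7, -1.1, 4.2]
gripper_width: 0.0005
t 15.72 p [0.4684 0.1003 0.1236] jaw 110.93 w 0.0005 F [-1.74 -1.05  4.2 ]
linear [-0.04  0.26 -0.  ] twist [ 0.01 -0.07  0.03]
```

```bash
python3 -m creep '[{"grip":0,"linear":[0,0.1,0],"twist":[0,0,0]},{"grip":0,"linear":[0,0.2,0],"twist":[0,0,0]},{"grip":0,"linear":[0,0.3,0],"twist":[0,0,0]},{"grip":0,"linear":[0,0.36,0],"twist":[0,0,0]},{"grip":0,"linear":[0,0.36,0],"twist":[0,0,0]},{"grip":0,"linear":[0,0.36,0],"twist":[0,0,0]},{"grip":0,"linear":[0,0.36,0],"twist":[0,0,0]}]';python3 g.py .4685 .100 .120 111
python3 - <<'E'
from h import *
from rig import arm
s=arm.read_camera("side")
cv2.imwrite("pics/near6.png",cv2.resize(s["image"][120:240,180:320],(700,600),interpolation=cv2.INTER_CUBIC))
E
```

```text
clock: 16.3
ee_pos: [0.4685, 0.1002, 0.121]
eef_rot: [-1.014, -1.474, 1.473]
wrist_force: [-1.8, -1.1, 8.2]
gripper_width: 0.0003
t 16.3 p [0.4685 0.1002 0.121 ] jaw 110.93 w 0.0003 F [-1.77 -1.11  8.16]
linear [-0.02  0.1   0.01] twist [ 0.04 -0.07  0.  ]
```

View pics/near6.png

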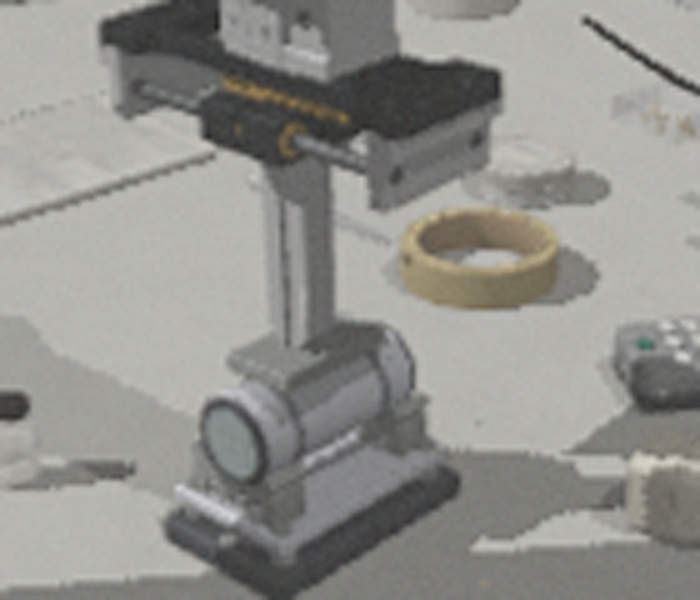

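Run:
```python
from rig import arm
for _ in range(6): arm.read_camera("side"); s=arm.observe(); print(s["clock"],s["ee_pos"][2],s["wrist_force"])
print(abs(s["joint_velocities"]).max()); arm.job_done()
```

```text
16.4 0.12096165797158061 [-3.05838067 -0.1033454   7.48404014]
16.45 0.12094908604193978 [-3.33641863 -0.79092548  7.22765038]
16.5 0.12093391840424343 [-2.16641783 -0.57166213  7.10378328]
16.55 0.1209552551644261 [-2.91061106 -0.69534203  7.69673075]
16.6 0.1209429319100998 [-2.53632502 -0.72488393  7.71719433]
16.65 0.12095188961975958 [-3.56409327 -0.776635    7.3538827 ]
0.0018571981482186995
the job is handed in; nothing more can be done
```

I seated the lens barrel in the V and let go. I then laid the plate lengthwise on top of it, let go, and pressed it down with the shut fingertips. I handed the job in at 16.7 s, still pressing; no verdict was reported.

- **Press:** over the last readings the arm stood still at z = 0.121 m, pushing with about 7.1–7.7 N. From the fingertip height and the spring figures, I estimate the carriage had sunk 5–6 mm.
- **Side forces:** the wrist also showed about 2–3.5 N sideways along -x, which I took to be harmless friction and did not correct.
- **Barrel and plate:** the last picture shows the barrel in both V supports and the plate level on it. With the plate released, just before pressing, its centre spot was within about 4 mm of the placing point.
- **Bystanders:** I kept clear of all four. The tape, adapter and vial look unmoved in the last picture; the clamp ring was last seen in place before the barrel was lowered.

Two measurements disagreed:
- **Plate and mount positions:** the two cameras differed by up to about 10 mm for the mount (I probably misread the side view's corner heights) and by about 5 mm for the plate. I used the top view.
- **Barrel axis:** one rough top-view reading of the seated barrel gave about 17°, against 21° for the mount. I put that down to coarse pixels.

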